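Turn the ink dish to the jar without losing the ball

ROBOT

A 7-joint arm with a two-finger parallel gripper is mounted at the origin on the work surface. World frame = base frame: x ahead of the robot, y to its left, z up, the work surface at z = 0. Lengths are in m, angles in rad, forces in N, time in s.
With the tool pointing down it reaches from about 0.425 to 0.925 m from the base axis. Payload 6.8 kg.
Tool frame: the origin (TCP) lies between the finger pads; the fingertips stand r.tcp_to_tips ahead of it and the grasp point (between the pads) lies 3 mm ahead of it (r.tcp_to_tips is the distance from the TCP to the fingertips, in m); z points along the fingers, y is the line along which they close (so a half turn about z gives the same grasp; the last joint's range is limited). The gripper opens to 85 mm and grips with 20 to 120 N. Pads are 22 mm wide; open, the fingers measure 114 mm over their backs; the gripper's body (76 mm by 85 mm) begins 54 mm behind the grasp point. The pads swing forward as they close: fully open they stand 13 mm farther back than shut.
Start: joints at [1.238, 0.477, 0.022, 1.555, -0.011, 1.109, -0.083], TCP at [0.15, -0.658, 0.253] pointing down, gripper open.
Joint ranges: [-2.96, 2.96], [-0.34, 2.1], [-1.41, 1.46], [0.24, 2.44], [-1.37, 4.51], [0.17, 1.92], [-2.96, 2.96]. Speed limits (rad/s): [2.39, 2.39, 3.14, 3.14, 3.14, 3.14, 3.14].

INTERFACE

Orientations are given as a rotation vector (axis times angle).
In Python, from bench import r gives the robot as it stands. The module is installed in compiled form; this text tells all that it offers.
- The arm moves only by the tool step_arm, never from a script. Its argument "moves" is a list of rows, each an object of numbers: "rx", "ry", "rz": the turn, a rotation vector about the tool's x, y, z in degrees; "dx", "dy", "dz": the shift along the tool's x, y, z in mm; "gripper": the opening, from -1 (shut) to 1 (fully open). In form: [{"rx": .., "ry": .., "rz": .., "dx": .., "dy": .., "dz": .., "gripper": ..}, ...]. A call has 1 to 20 rows; each row shifts and turns the commanded pose from where the row before left it, along the tool's axes as they then stand; what a row does not reach is not made up. A row lasts 1/8 s, in which the tool goes at most 62.5 mm and 10.7 degrees, less where a joint would pass 70% of its speed; a pose out of reach is approached as far as the arm can. A call is refused whole if a number of a shift passes 62.5 or a number of a turn 10.7, either way. A call with a gripper value outside its range is refused whole. The fingers move at their own pace and stop on an object; "grip_force" is the grip in N (left out, the last holds). Time passes only in rows, so rows that do not move let the fingers close. It gives the time, the measured TCP pose, the force, the opening and the grip force at its end, in the units of the state.
- r.get_obs(): the state, without advancing time (a new reading comes with each control period).
- r.grab_frame(name): name is "scene" or "top" or "wrist"; returns the picture (384x512x3 uint8, blue, green, red); there is no depth.
- r.camera_info(name): a dict with "mtx" (3x3 intrinsics, pixels), "rvec" (rotation vector, rad) and "tvec" (3), from world to camera coordinates, as OpenCV has them. Camera axes: x right, y down, z forward; pixel columns grow to the right and rows downward; lengths in m; the calibration is good to about 2 mm. A picture is of the moment at which its call begins: read the wrist's pose just before it. camera_info takes no time and is no camera call; for the wrist camera it gives the pose at the moment of the call.
- r.hand_in(): hands the job in; it is judged then, once.
The state is a dict: "clock": time; "joints": joint angles; "qvel": joint speeds; "tau": joint torques, N m; "tcp_pos": TCP position; "orientation": TCP orientation; "contact_force": force on the tool from outside, world axes, zero at the start; "moment": the same for the moment, N m; "grip_width": finger opening in m; "gripper_force": force on a finger pad.
Only numpy, scipy, OpenCV 4.12 (cv2) and the standard library are available. Lean on these libraries where they do the work, as an engineer would, in place of code of your own. Each camera call takes 0.05 s, during which the arm holds its last target. There are 200 camera calls.

TASK

Take the white enamel dish gently by its wooden handle (squeeze it with no more than 40 N) and lift it straight up off its cork mat, level, so that the loose steel ball stays in the middle. Once it is about 7 cm up, turn it about a quarter turn, still over the mat, so that its pouring lip faces the open brown jar, not the capped bottle. Finish holding it there, level and still with the ball in the middle: do not put it down or let go, do not touch the ball, and leave the jar, the bottle and the two vials where they stand.

Things in the scene. Friction and masses are not known exactly. Their poses are not given: they have to be found in the camera images.
- dish: round white enamel dish with a dark blue rim, 117 mm across, 28 mm high, about 0.25 kg, standing on the cork mat. Origin: centre of the underside; z up; +x points to its pouring lip. A bail handle spans it along y: steel wires rise at y = -56 and +56 mm and carry a wooden grip bar over the centre. Squeeze the bar with under 45 N a pad (both pads together 90 N)
- dish_grip (a point): centre of the wooden grip bar, 92 mm above the underside; the bar is 14 mm wide (dish x), 72 mm long (dish y) and 16 mm high; free to be taken from above with the fingers closing along dish x; axes as the dish
- dish_lip (a point): tip of the pouring lip, 80 mm out along dish x, 28 mm above the underside
- dish_floor (a point): centre of the dish's inner floor, 6 mm above the underside. The floor is a shallow cone: 5 degrees out to 22 mm, 14 degrees out to 44 mm, then a steep rim
- ball_center (a point): centre of the loose polished steel ball, 22 mm in diameter, 43 g, which lies in the middle of the dish, its centre 17 mm above the underside, and rolls if the dish is tilted by more than about 5 degrees or jerked
- mat: fixed round cork mat, 130 mm across, 6 mm thick, on the table under the dish; origin: centre of its underside; its x axis points roughly as the dish's lip does at the start; jar and bottle stand to its +y and -y sides, either way round
- jar: open brown glass jar without a cap, 68 mm across the mouth, 75 mm high; origin: centre of its underside; it stands about 175 mm from the mat's centre, a quarter turn from the lip to the left or to the right
- bottle: brown glass bottle with a paper label and a black cap, 62 mm across, 115 mm high; stands across the dish from the jar; leave it alone; origin: centre of its underside
- vial0: small capped glass vial, 24 mm across, 55 mm high, standing beyond the dish; leave it alone; origin: centre of its underside
- vial1: a second such vial
- ball: the same ball as a body (its origin lies on its surface and turns with it: use ball_center for its place)
Mind the look-alikes: they are no part of the job. Of the things shaped like the dish, the white one is meant. Several things look just like the mat: the one meant starts farthest from the robot's base.

How it is judged:
On the way, in this order (a step that is already met when the one before it is completed fails the run):
1. the dish is lifted level off its mat by the handle, not yet turned, ball in the middle (z of dish in the frame of mat above 0.04 m and angle between dish's own z axis and vertical below 0.1 rad and horizontal distance between ball_center and dish_floor below 0.01 m and z of ball_center in the frame of dish below 0.024 m and contact force between the fingers and dish above 1 N and angle between the x axis of dish and the x axis of mat, either way round below 0.45 rad), for 0.2 s.
2. held up over the mat, level, the lip turned to the jar (z of dish in the frame of mat above 0.04 m and angle between dish's own z axis and vertical below 0.1 rad and horizontal distance between ball_center and dish_floor below 0.01 m and z of ball_center in the frame of dish below 0.024 m and contact force between the fingers and dish above 1 N and horizontal distance between dish and mat below 0.05 m and x of jar in the frame of dish above 0.09 m and y of jar in the frame of dish between -0.035 and 0.035 m), for 0.2 s.
At the end, for the whole second after the job is handed in: Still gripped, 40 mm or more above the mat's underside, within 50 mm of its centre, level to 0.10 rad, at rest; the lip's axis passes within 35 mm of the jar's centre; ball within 10 mm of the dish's centre, on its floor; jar, bottle, vials upright, moved under 15 mm (all of step 2 and linear speed of dish below 0.03 m/s and angular speed of dish below 0.15 rad/s and contact force between dish and jar below 0.2 N and contact force between dish and bottle below 0.2 N and contact force between dish and vial0 below 0.2 N and contact force between dish and vial1 below 0.2 N and distance of each of jar, bottle, vial0, vial1 from where it was at the start of the episode below 0.015 m and angle between each of jar, bottle, vial0, vial1's own z axis and vertical below 0.2 rad); the arm keeps its last pose, push and grip.
It fails at once if the handle squeezed or struck with more than 90 N in all (45 N a pad) (contact force between the fingers and dish above 90 N).
It fails at once if the ball rolls more than 20 mm from the dish's centre (horizontal distance between ball_center and dish_floor above 0.02 m).
It fails at once if the dish tipped by more than 15 degrees (angle between dish's own z axis and vertical above 0.26 rad).
It fails at once if the robot touches the ball (contact force between the arm and ball above 0.3 N).
It fails at once if jar, bottle or a vial knocked or moved (distance of any of jar, bottle, vial0, vial1 from where it was at the start of the episode above 0.02 m or angle between any of jar, bottle, vial0, vial1's own z axis and vertical above 0.35 rad).
It also fails if it takes over 34 s, if anything falls off the work surface, if the arm or the gripper's body presses on something with over 40 N, if the wrist force passes 120 N, or if a joint passes its speed limit or range.

## Working session

There is one attempt and no reset: what is moved stays moved. The work goes in short steps, Python scripts to look and compute and a tool call to move; the robot and the scene stay as the last step left them, time stands still between calls to the robot, and variables do not carry over. Pictures are saved under pics/ and viewed, at most 10 in all, crops included, and the job is handed in when it is done.

Besides the shell and the picture viewer there is one more tool, called as name(argument=value, ...), one argument or row to a line, values as JSON. step_arm: Moves the arm, as the interface text tells. Its arguments: {"type":"object","properties":{"moves":{"type":"array","items":{"type":"object","properties":{"rx":{"type":"number"},"ry":{"type":"number"},"rz":{"type":"number"},"dx":{"type":"number"},"dy":{"type":"number"},"dz":{"type":"number"},"gripper":{"type":"number"}}}},"grip_force":{"type":"number"}},"required":["moves"]}

```bash
mkdir -p pics; cat > h.py <<'E'
import numpy as np,cv2
from bench import r
def cam(n):
    c=r.camera_info(n);R=cv2.Rodrigues(np.array(c['rvec'],float))[0];return np.array(c['mtx'],float),R,np.array(c['tvec'],float).ravel()
def ray(n,u,v,z,c=None):
    K,R,t=c or cam(n);d=R.T@np.linalg.inv(K)@[u,v,1];o=-R.T@t;return o+d*(z-o[2])/d[2]
def proj(n,P):
    K,R,t=cam(n);p=K@(R@np.array(P)+t);return p[:2]/p[2]
E
python3 - <<'E'
from h import *
for n in('scene','top'):
    im=r.grab_frame(n);cv2.imwrite(f'pics/{n}0.png',im)
    K,R,t=cam(n);print(n,K[0,0],-R.T@t)
print(r.get_obs(),r.tcp_to_tips)
a=cv2.imread('pics/top0.png');cv2.imwrite('pics/t0.png',cv2.resize(a,(800,600),interpolation=cv2.INTER_CUBIC))
E
```

```text
scene 430.1235066946549 [ 1.21811924 -0.08378699  0.59006802]
top 371.2156036609239 [0.38010068 0.04782358 0.93968178]
{'clock': 0.1, 'joints': array([ 1.2378764 ,  0.47772107,  0.02237793,  1.55631872, -0.01149444,
        1.10932583, -0.08307251]), 'qvel': array([-0.00177686, -0.00146558,  0.0019392 , -0.0026485 ,  0.00026566,
        0.00121015, -0.00031523]), 'tau': array([ 4.51032261e-03, -5.97754598e+01,  1.61338136e+00, -2.81952006e+01,
        1.27304904e-02,  5.00726906e-03,  6.28831685e-05]), 'tcp_pos': array([ 0.15033953, -0.65754377,  0.25243548]), 'orientation': array([-3.12015956e+00, -3.52251869e-01,  5.07769358e-04]), 'contact_force': array([-1.11141432,  1.70066422, -0.16059372]), 'moment': array([-0.07713803, -0.03633595,  0.0397969 ]), 'gripper_force': 0.0, 'grip_width': 0.0855303406050072} 0.022
```

View pics/t0.png

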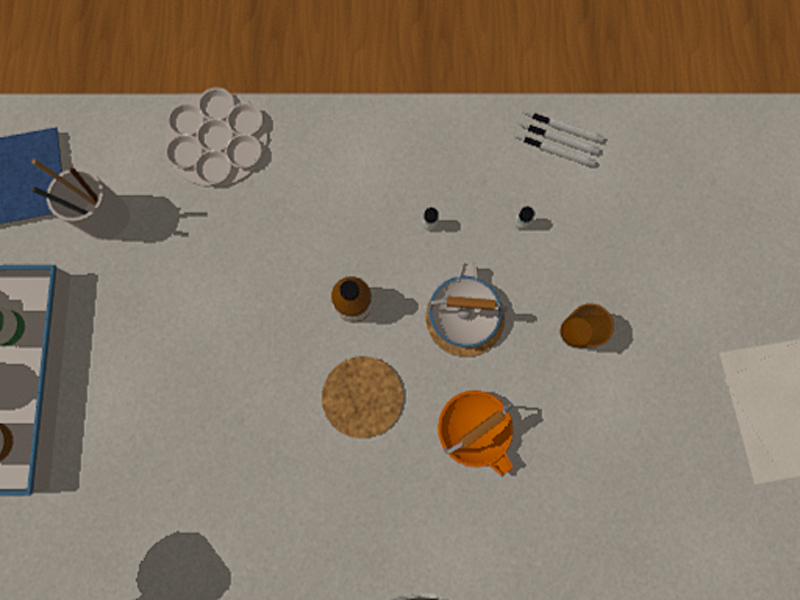

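View pics/scene0.png

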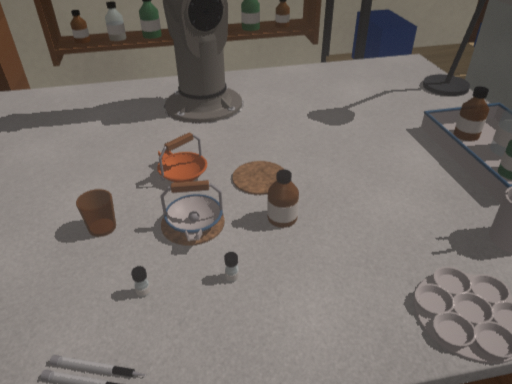

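The top view (800x600) shows these look-alikes:
- **Dishes:** white (466,312), which is the one meant, and orange (476,428), a decoy.
- **Mats:** under the white dish (465,320), which is the farthest, and an empty one (363,397).

The white dish's lip is at (468,270), its bar runs (447,302)-(495,305), the open jar is at (590,325) to its right, and the bottle is at (352,298) on the left. Next I'll measure and check a crop.

```bash
python3 - <<'E'
from h import *
def comp(n,mask,seed):
    k,l,s,c=cv2.connectedComponentsWithStats(mask.astype(np.uint8))
    ids=[i for i in range(1,k) if s[i,4]>15]
    i=min(ids,key=lambda i:np.hypot(*(c[i]-seed)));return l==i,c[i],s[i,4]
T=cv2.imread('pics/top0.png');S=cv2.imread('pics/scene0.png')
hs=cv2.cvtColor(T,cv2.COLOR_BGR2HSV);hS=cv2.cvtColor(S,cv2.COLOR_BGR2HSV)
f=1/1.5625
# bar
wood=lambda h:(h[...,0]>5)&(h[...,0]<20)&(h[...,1]>130)
for n,h,seed in(('top',hs,(471*f,303*f)),('scene',hS,(190,186))):
    m,c,a=comp(n,wood(h),seed);pts=np.argwhere(m)[:,::-1].astype(np.float32)
    rc=cv2.minAreaRect(pts);print(n,'bar',c,a,rc)
    for z in(.098,.106):
        W=np.array([ray(n,u,v,z) for u,v in pts]);w=W[:,:2];mu=w.mean(0);_,s,V=np.linalg.svd(w-mu,full_matrices=False)
        p=(w-mu)@V[0];print(z,mu,'dir',np.degrees(np.arctan2(V[0][1],V[0][0])),'len',np.ptp(p),'wid',np.ptp((w-mu)@V[1]))
# blue rim of dish
def fitc(W):
    A=np.c_[2*W,np.ones(len(W))];x=np.linalg.lstsq(A,(W**2).sum(1),rcond=None)[0];return x[:2],np.sqrt(x[2]+x[:2]@x[:2])
for n,h,box in(('top',hs,(265,165,335,228)),('scene',hS,(155,190,235,240))):
    x0,y0,x1,y1=box
    b=(h[...,0]>95)&(h[...,0]<125)&(h[...,1]>80);q=np.zeros_like(b);q[y0:y1,x0:x1]=b[y0:y1,x0:x1]
    W=np.array([ray(n,u,v,.034)[:2] for v,u in np.argwhere(q)])
    c,rr=fitc(W)
    for _ in range(5):
        e=abs(np.hypot(*(W-c).T)-rr);W=W[e<.008];c,rr=fitc(W)
    print(n,'rim',len(W),c,rr)
# lip approx, vials, bottle cap, jar
print('lip',ray('top',469*f,268*f,.034))
for nm,u,v,z in(('v0',431,214,.055),('v1',526,213,.055),('cap',349,291,.115)):print(nm,ray('top',u*f,v*f,z))
br=lambda h:(h[...,0]>3)&(h[...,0]<22)&(h[...,1]>110)
m,c,a=comp('top',br(hs),(590*f,325*f));pts=np.argwhere(m)[:,::-1]
print('jar',c,a,pts.min(0),pts.max(0))
m2,c2,a2=comp('s',br(hS),(98,212));pts=np.argwhere(m2)[:,::-1];print('jar scene',c2,pts.min(0),pts.max(0))
print('scene jar base front',ray('scene',100,231,0),'rim',ray('scene',97,199,.075))
crop=np.hstack([cv2.resize(T[150:250,200:400],(800,400),interpolation=2)])
c3=cv2.resize(S[130:250,70:310],(800,400),interpolation=2)[:, :]
cv2.imwrite('pics/c.png',cv2.resize(np.vstack([crop,c3]),(600,600)))
E
```

```text
top bar [301.13259669 193.44751381] 181 ((301.0081787109375, 193.4098358154297), (30.3294734954834, 5.884822845458984), 5.194429397583008)
0.098 [ 0.54881953 -0.07963079] dir -95.13423677466984 len 0.0701311057568285 wid 0.014045707427132317
0.106 [ 0.5472159  -0.07841936] dir -95.13423677466984 len 0.06946452503799473 wid 0.013912206070604831
scene bar [182.62406716 165.79384328] 1072 ((183.71383666992188, 166.65077209472656), (44.43148422241211, 29.620990753173828), 3.1798300743103027)
0.098 [ 0.47283507 -0.08628609] dir 13.119847209825098 len 0.12513865487752168 wid 0.09279199684679708
0.106 [ 0.48495184 -0.08624546] dir 13.1198472098251 len 0.12310416126512239 wid 0.09128339245072654
top rim 168 [ 0.54828514 -0.07992826] 0.055660288405878146Traceback (most recent call last):
  File "<stdin>", line 24, in <module>
  File "<stdin>", line 19, in fitc
    return umr_sum(a, axis, dtype, out, keepdims, initial, where)
numpy.exceptions.AxisError: axis 1 is out of bounds for array of dimension 1
```

```bash
python3 - <<'E'
from h import *
T=cv2.imread('pics/top0.png');S=cv2.imread('pics/scene0.png');f=1/1.5625
print('lip',ray('top',469*f,268*f,.034))
for nm,u,v,z in(('v0',431,214,.055),('v1',526,213,.055),('cap',349,291,.115)):print(nm,ray('top',u*f,v*f,z)[:2])
print('bar scene end/ctr',ray('scene',190,186.5,.098))
h=cv2.cvtColor(T,cv2.COLOR_BGR2HSV)
m=((h[...,0]>3)&(h[...,0]<22)&(h[...,1]>110)).astype(np.uint8);k,l,s,c=cv2.connectedComponentsWithStats(m)
i=min([i for i in range(1,k) if s[i,4]>50],key=lambda i:np.hypot(*(c[i]-(590*f,325*f))))
print('jar',c[i],s[i])
print('scene jar rim c',ray('scene',97,200,.075),'base front',ray('scene',100,231,0))
a=cv2.resize(T[150:250,200:400],(600,300),interpolation=2);b=cv2.resize(S[130:250,70:310],(600,300),interpolation=2)
cv2.imwrite('pics/c.png',np.vstack([a,b]))
E
```

```text
lip [ 0.61811171 -0.08886289  0.034     ]
v0 [ 0.70244558 -0.02764679]
v1 [ 0.70350345 -0.18096821]
cap [0.56335118 0.09948132]
bar scene end/ctr [ 0.5477706 -0.0774686  0.098    ]
jar [375.7409396  208.68187919] [359 194  34  29 745]
scene jar rim c [ 0.52149289 -0.25729099  0.075     ] base front [ 0.52623946 -0.26797411  0.        ]
```

View pics/c.png

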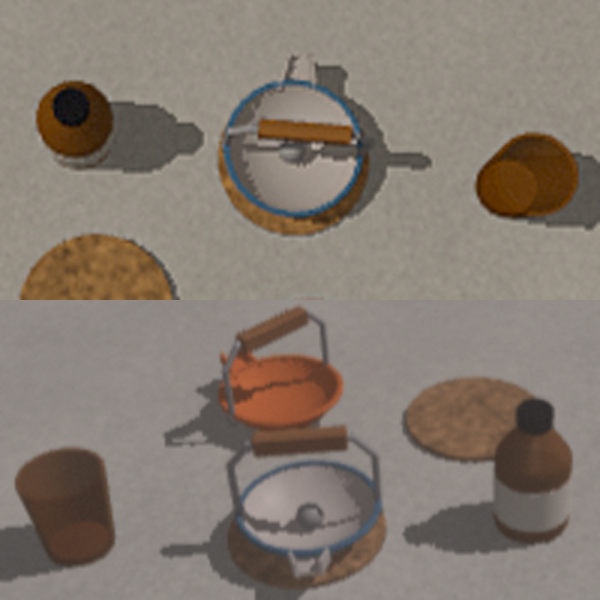

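The crop confirms the white dish: ball in the middle, lip pointing away from the robot and the far mat beneath it. The jar is open, at crop position (537,174), and the bottle is capped at (72,110). The measured bar is 70 x 14 mm, centred at (0.548, -0.079), with the dish x axis at about -5°, which agrees with the lip. Moving above it now.

step_arm(
  moves=[
    {"dx":20,"dy":-18,"gripper":1},
    {"dx":37,"dy":-34},
    {"dx":38,"dy":-35},
    {"dx":38,"dy":-35},
    {"dx":38,"dy":-35},
    {"dx":38,"dy":-35},
    {"dx":38,"dy":-35},
    {"dx":38,"dy":-35},
    {"dx":38,"dy":-35},
    {"dx":38,"dy":-35},
    {"dx":38,"dy":-35},
    {"dx":38,"dy":-35},
    {"dx":38,"dy":-35},
    {"dx":42,"dy":-39},
    {"rz":-10.3},
    {"rz":-10.3},
    {"rz":-10.3},
    {"rz":-10.3},
    {"rz":-10.3},
    {"rz":-10.3},
  ],
  grip_force=30,
)

```text
invalid input at $.moves[0]: expected keys rx, ry, rz, dx, dy, dz, gripper
```

step_arm(
  moves=[
    {"rz":-10.3},
    {},
    {},
    {},
  ],
)

```text
invalid input at $.moves[0]: expected keys rx, ry, rz, dx, dy, dz, gripper
```

```bash
cat > w.py <<'E'
from h import *
from scipy.spatial.transform import Rotation as Ro
import sys
o=r.get_obs();R=Ro.from_rotvec(o['orientation']).as_matrix();c=cam('wrist');im=r.grab_frame('wrist');cv2.imwrite(f'pics/{sys.argv[1]}.png',im)
print(o['clock'],o['tcp_pos'],'\n',R.round(4),'toolY deg',np.degrees(np.arctan2(R[1,1],R[0,1])),o['joints'].round(3),o['grip_width'],o['gripper_force'],o['contact_force'])
E
python3 w.py w1; python3 - <<'E'
from h import *
print('bar proj',proj('wrist',[.548,-.079,.106]),proj('wrist',[.548-.0896*.036,-.079-.996*.036,.106]),proj('wrist',[.548,-.079,.034]))
print(ray('top',379,208,.075),ray('top',369,212.7,0))
E
```

```text
0.1 [ 0.15033953 -0.65754377  0.25243548] 
 [[ 9.748e-01  2.229e-01 -5.000e-04]
 [ 2.229e-01 -9.748e-01  1.600e-03]
 [-1.000e-04 -1.600e-03 -1.000e+00]] toolY deg -77.11768438559298 [ 1.238  0.478  0.022  1.556 -0.011  1.109 -0.083] 0.0855303406050072 0.0 [-1.11141432  1.70066422 -0.16059372]
bar proj [-787.31187166 -908.69490766] [-686.86727771 -857.57562179] [-414.06879647 -546.52212542]
[ 0.51691512 -0.26705895  0.075     ] [ 0.51675796 -0.26757187  0.        ]
```

View pics/w1.png

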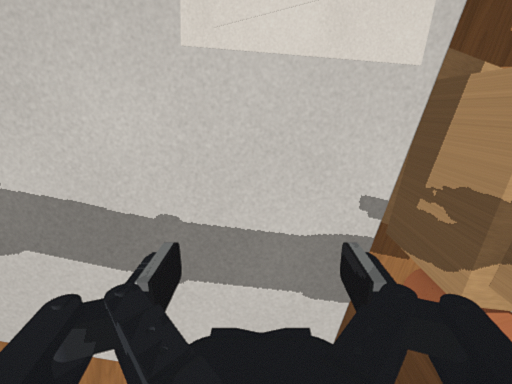

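The calls were refused because every row needs all the keys. This wrist view still shows the start pose: bare table, paper sheet and open fingers. I'll resend the moves in full.

step_arm(
  moves=[
    {"dx":20,"dy":-18,"dz":0,"rx":0,"ry":0,"rz":0,"gripper":1},
    {"dx":37,"dy":-34,"dz":0,"rx":0,"ry":0,"rz":0,"gripper":1},
    {"dx":38,"dy":-35,"dz":0,"rx":0,"ry":0,"rz":0,"gripper":1},
    {"dx":38,"dy":-35,"dz":0,"rx":0,"ry":0,"rz":0,"gripper":1},
    {"dx":38,"dy":-35,"dz":0,"rx":0,"ry":0,"rz":0,"gripper":1},
    {"dx":38,"dy":-35,"dz":0,"rx":0,"ry":0,"rz":0,"gripper":1},
    {"dx":38,"dy":-35,"dz":0,"rx":0,"ry":0,"rz":0,"gripper":1},
    {"dx":38,"dy":-35,"dz":0,"rx":0,"ry":0,"rz":0,"gripper":1},
    {"dx":38,"dy":-35,"dz":0,"rx":0,"ry":0,"rz":0,"gripper":1},
    {"dx":38,"dy":-35,"dz":0,"rx":0,"ry":0,"rz":0,"gripper":1},
    {"dx":38,"dy":-35,"dz":0,"rx":0,"ry":0,"rz":0,"gripper":1},
    {"dx":38,"dy":-35,"dz":0,"rx":0,"ry":0,"rz":0,"gripper":1},
    {"dx":38,"dy":-35,"dz":0,"rx":0,"ry":0,"rz":0,"gripper":1},
    {"dx":42,"dy":-39,"dz":0,"rx":0,"ry":0,"rz":0,"gripper":1},
    {"dx":0,"dy":0,"dz":0,"rx":0,"ry":0,"rz":-10.3,"gripper":1},
    {"dx":0,"dy":0,"dz":0,"rx":0,"ry":0,"rz":-10.3,"gripper":1},
    {"dx":0,"dy":0,"dz":0,"rx":0,"ry":0,"rz":-10.3,"gripper":1},
    {"dx":0,"dy":0,"dz":0,"rx":0,"ry":0,"rz":-10.3,"gripper":1},
    {"dx":0,"dy":0,"dz":0,"rx":0,"ry":0,"rz":-10.3,"gripper":1},
    {"dx":0,"dy":0,"dz":0,"rx":0,"ry":0,"rz":-10.3,"gripper":1},
  ],
  grip_force=30,
)

```text
clock: 2.65
tcp_pos: [0.5481, -0.0789, 0.2531]
orientation: [-2.492, -1.913, 0.001]
contact_force: [-0.2, 0.4, -1.3]
grip_width: 0.0855
gripper_force: 0.0
```

step_arm(
  moves=[
    {"dx":0,"dy":0,"dz":0,"rx":0,"ry":0,"rz":-10.3,"gripper":1},
    {"dx":0,"dy":0,"dz":0,"rx":0,"ry":0,"rz":0,"gripper":1},
    {"dx":0,"dy":0,"dz":0,"rx":0,"ry":0,"rz":0,"gripper":1},
  ],
)

```text
clock: 3.02
tcp_pos: [0.5483, -0.0789, 0.2532]
orientation: [-2.32, -2.118, 0.0]
contact_force: [-0.1, -0.5, 0.3]
grip_width: 0.0857
gripper_force: 0.0
```

```bash
python3 w.py w2; python3 - <<'E'
from h import *
print('bar proj',proj('wrist',[.548,-.079,.106]),proj('wrist',[.548-.0896*.036,-.079-.996*.036,.106]),proj('wrist',[.548,-.079,.034]))
E
```

```text
3.025 [ 0.54825154 -0.07887545  0.25316397] 
 [[ 9.110e-02  9.958e-01 -3.000e-04]
 [ 9.958e-01 -9.110e-02  0.000e+00]
 [-0.000e+00 -3.000e-04 -1.000e+00]] toolY deg -5.228102219439771 [ 0.485  0.332 -0.56   1.818  0.201  1.049 -0.242] 0.08570783845880812 0.0 [-0.0576455  -0.46040083  0.27074464]
bar proj [260.24880006 186.63027114] [260.30160181 219.45183774] [260.22280031 171.00386405]
```

View pics/w2.png

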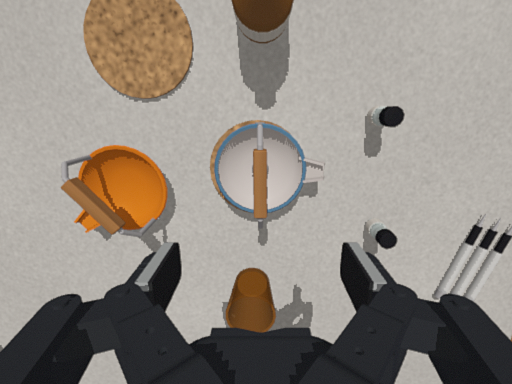

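The wrist view matches the prediction: bar at x≈260, rows 150–218, square to the closing line, ball under it, lip to the right. Descending.

step_arm(
  moves=[
    {"dx":0,"dy":0,"dz":15,"rx":0,"ry":0,"rz":0,"gripper":1},
    {"dx":0,"dy":0,"dz":25,"rx":0,"ry":0,"rz":0,"gripper":0.6},
    {"dx":0,"dy":0,"dz":25,"rx":0,"ry":0,"rz":0,"gripper":0.3},
    {"dx":0,"dy":0,"dz":25,"rx":0,"ry":0,"rz":0,"gripper":0.1},
    {"dx":0,"dy":0,"dz":20,"rx":0,"ry":0,"rz":0,"gripper":0.1},
    {"dx":0,"dy":0,"dz":15,"rx":0,"ry":0,"rz":0,"gripper":0.1},
    {"dx":0,"dy":0,"dz":12,"rx":0,"ry":0,"rz":0,"gripper":0.1},
    {"dx":0,"dy":0,"dz":9,"rx":0,"ry":0,"rz":0,"gripper":0.0},
    {"dx":0,"dy":0,"dz":6,"rx":0,"ry":0,"rz":0,"gripper":-0.1},
    {"dx":0,"dy":0,"dz":0,"rx":0,"ry":0,"rz":0,"gripper":-0.2},
    {"dx":0,"dy":0,"dz":0,"rx":0,"ry":0,"rz":0,"gripper":-0.3},
    {"dx":0,"dy":0,"dz":0,"rx":0,"ry":0,"rz":0,"gripper":-0.4},
    {"dx":0,"dy":0,"dz":0,"rx":0,"ry":0,"rz":0,"gripper":-0.5},
  ],
  grip_force=20,
)

```text
clock: 4.7
tcp_pos: [0.5485, -0.0788, 0.1016]
orientation: [2.316, 2.122, 0.0]
contact_force: [-0.4, -0.2, -0.3]
grip_width: 0.0216
gripper_force: 0.0
```

```bash
python3 w.py w3; python3 - <<'E'
from h import *
cv2.imwrite('pics/s3.png',r.grab_frame('scene')[110:270,100:300].repeat(3,0).repeat(3,1))
E
```

```text
4.7 [ 0.54853607 -0.07880819  0.10158494] 
 [[ 8.760e-02  9.962e-01  5.000e-04]
 [ 9.962e-01 -8.760e-02 -1.000e-04]
 [-1.000e-04  5.000e-04 -1.000e+00]] toolY deg -5.0230066884950375 [ 0.414  0.522 -0.49   1.944  0.348  0.758 -0.364] 0.021550341842191074 0.0 [-0.3618372  -0.24423141 -0.312653  ]
```

View pics/s3.png

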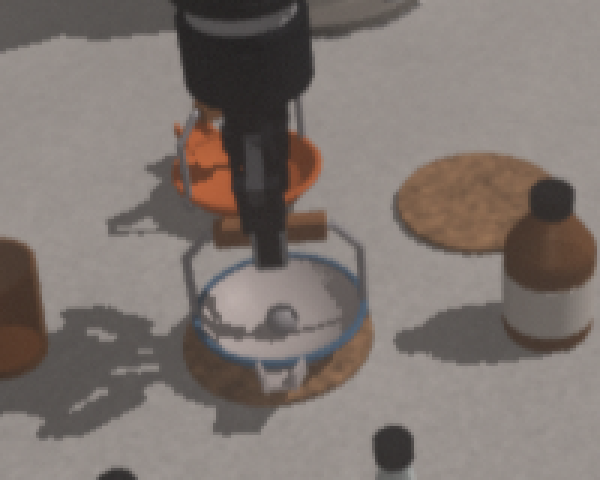

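The fingers straddle the middle of the bar at (270,230), the opening is 21.6 mm and the ball is centred. Closing gently.

step_arm(
  moves=[
    {"dx":0,"dy":0,"dz":0,"rx":0,"ry":0,"rz":0,"gripper":-0.55},
    {"dx":0,"dy":0,"dz":0,"rx":0,"ry":0,"rz":0,"gripper":-0.59},
    {"dx":0,"dy":0,"dz":0,"rx":0,"ry":0,"rz":0,"gripper":-0.62},
    {"dx":0,"dy":0,"dz":0,"rx":0,"ry":0,"rz":0,"gripper":-0.64},
    {"dx":0,"dy":0,"dz":0,"rx":0,"ry":0,"rz":0,"gripper":-0.66},
    {"dx":0,"dy":0,"dz":0,"rx":0,"ry":0,"rz":0,"gripper":-0.68},
    {"dx":0,"dy":0,"dz":0,"rx":0,"ry":0,"rz":0,"gripper":-0.7},
    {"dx":0,"dy":0,"dz":0,"rx":0,"ry":0,"rz":0,"gripper":-0.75},
    {"dx":0,"dy":0,"dz":0,"rx":0,"ry":0,"rz":0,"gripper":-0.85},
    {"dx":0,"dy":0,"dz":0,"rx":0,"ry":0,"rz":0,"gripper":-1},
    {"dx":0,"dy":0,"dz":0,"rx":0,"ry":0,"rz":0,"gripper":-1},
  ],
  grip_force=20,
)

```text
clock: 6.18
tcp_pos: [0.5482, -0.0788, 0.1013]
orientation: [-2.316, -2.122, 0.001]
contact_force: [-3.2, 0.4, 4.3]
grip_width: 0.0135
gripper_force: 20.4
```

step_arm(
  moves=[
    {"dx":0,"dy":0,"dz":0,"rx":0,"ry":0,"rz":0,"gripper":-1},
    {"dx":0,"dy":0,"dz":0,"rx":0,"ry":0,"rz":0,"gripper":-1},
    {"dx":0,"dy":0,"dz":0,"rx":0,"ry":0,"rz":0,"gripper":-1},
  ],
  grip_force=30,
)

```text
clock: 6.55
tcp_pos: [0.5482, -0.0788, 0.1013]
orientation: [-2.316, -2.122, 0.0]
contact_force: [-2.9, 0.9, 5.1]
grip_width: 0.0131
gripper_force: 31.5
```

step_arm(
  moves=[
    {"dx":0,"dy":0,"dz":-1,"rx":0,"ry":0,"rz":0,"gripper":-1},
    {"dx":0,"dy":0,"dz":-1,"rx":0,"ry":0,"rz":0,"gripper":-1},
    {"dx":0,"dy":0,"dz":-2,"rx":0,"ry":0,"rz":0,"gripper":-1},
    {"dx":0,"dy":0,"dz":-2,"rx":0,"ry":0,"rz":0,"gripper":-1},
    {"dx":0,"dy":0,"dz":-2,"rx":0,"ry":0,"rz":0,"gripper":-1},
    {"dx":0,"dy":0,"dz":-2,"rx":0,"ry":0,"rz":0,"gripper":-1},
    {"dx":0,"dy":0,"dz":-1,"rx":0,"ry":0,"rz":0,"gripper":-1},
    {"dx":0,"dy":0,"dz":0,"rx":0,"ry":0,"rz":0,"gripper":-1},
  ],
)

```text
clock: 7.55
tcp_pos: [0.5484, -0.0788, 0.1124]
orientation: [2.317, 2.122, 0.0]
contact_force: [0.2, -0.7, -3.0]
grip_width: 0.0132
gripper_force: 30.4
```

```bash
python3 - <<'E'
from h import *
cv2.imwrite('pics/s4.png',r.grab_frame('scene')[110:270,100:300].repeat(3,0).repeat(3,1))
E
```

```text
(no output)
```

View pics/s4.png

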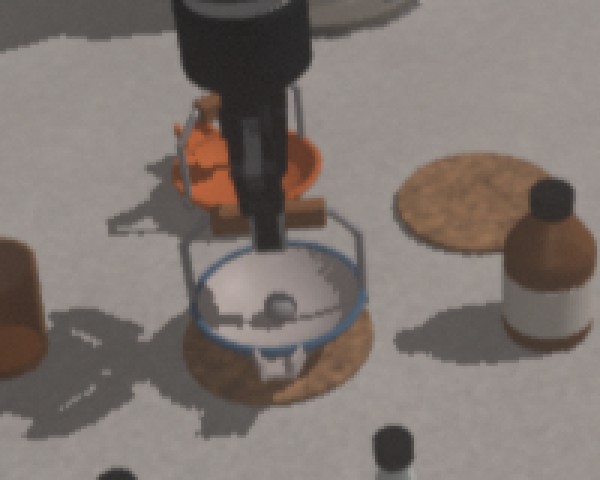

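The dish is off the mat (about 3 N carried) with the ball centred at (282,305). The rim looks slightly lower on the left, so I'll measure the roll before going on.

```bash
cat > tilt.py <<'E'
from h import *
import sys
def rim(im,z,guess):
    h=cv2.cvtColor(im,cv2.COLOR_BGR2HSV)
    b=((h[...,0]>95)&(h[...,0]<125)&(h[...,1]>70))
    p=np.argwhere(b)[:,::-1]
    g=proj('scene',[*guess,z]);p=p[(abs(p-g)<[36,25]).all(1)]
    p=cv2.convexHull(p.astype(np.int32)).reshape(-1,2)
    e=cv2.fitEllipse(p.astype(np.float32))
    # expected ellipse from a level circle r=.057
    t=np.linspace(0,6.28,80);q=np.array([proj('scene',[guess[0]+.0575*np.cos(a),guess[1]+.0575*np.sin(a),z]) for a in t],np.float32)
    return e,cv2.fitEllipse(q),len(p)
if __name__=='__main__':
    print('before',rim(cv2.imread('pics/scene0.png'),.034,(.548,-.079)))
    o=r.get_obs();im=r.grab_frame('scene');cv2.imwrite('pics/%s.png'%sys.argv[1],im);print('now',rim(im,.034+o['tcp_pos'][2]-.1013,(.548,-.079)))
E
python3 tilt.py s5
```

```text
before (((192.8288116455078, 212.34242248535156), (36.20783996582031, 56.90684509277344), 83.9373779296875), ((192.34521484375, 213.19752502441406), (36.75566101074219, 58.01890563964844), 82.27033233642578), 9)
now (((192.34323120117188, 208.22080993652344), (37.104591369628906, 56.8634033203125), 83.911376953125), ((191.79745483398438, 208.9657440185547), (36.5976676940918, 58.476261138916016), 82.40480041503906), 14)
```

The rim ellipse angle is unchanged (83.9°) and the pitch is within about 1°, so the dish is level. Continuing the lift.

step_arm(
  moves=[
    {"dx":0,"dy":0,"dz":-1,"rx":0,"ry":0,"rz":0,"gripper":-1},
    {"dx":0,"dy":0,"dz":-2,"rx":0,"ry":0,"rz":0,"gripper":-1},
    {"dx":0,"dy":0,"dz":-3,"rx":0,"ry":0,"rz":0,"gripper":-1},
    {"dx":0,"dy":0,"dz":-4,"rx":0,"ry":0,"rz":0,"gripper":-1},
    {"dx":0,"dy":0,"dz":-4,"rx":0,"ry":0,"rz":0,"gripper":-1},
    {"dx":0,"dy":0,"dz":-4,"rx":0,"ry":0,"rz":0,"gripper":-1},
    {"dx":0,"dy":0,"dz":-4,"rx":0,"ry":0,"rz":0,"gripper":-1},
    {"dx":0,"dy":0,"dz":-4,"rx":0,"ry":0,"rz":0,"gripper":-1},
    {"dx":0,"dy":0,"dz":-4,"rx":0,"ry":0,"rz":0,"gripper":-1},
    {"dx":0,"dy":0,"dz":-4,"rx":0,"ry":0,"rz":0,"gripper":-1},
    {"dx":0,"dy":0,"dz":-4,"rx":0,"ry":0,"rz":0,"gripper":-1},
    {"dx":0,"dy":0,"dz":-4,"rx":0,"ry":0,"rz":0,"gripper":-1},
    {"dx":0,"dy":0,"dz":-4,"rx":0,"ry":0,"rz":0,"gripper":-1},
    {"dx":0,"dy":0,"dz":-4,"rx":0,"ry":0,"rz":0,"gripper":-1},
    {"dx":0,"dy":0,"dz":-4,"rx":0,"ry":0,"rz":0,"gripper":-1},
    {"dx":0,"dy":0,"dz":-3,"rx":0,"ry":0,"rz":0,"gripper":-1},
    {"dx":0,"dy":0,"dz":-2,"rx":0,"ry":0,"rz":0,"gripper":-1},
    {"dx":0,"dy":0,"dz":0,"rx":0,"ry":0,"rz":0,"gripper":-1},
    {"dx":0,"dy":0,"dz":0,"rx":0,"ry":0,"rz":0,"gripper":-1},
    {"dx":0,"dy":0,"dz":0,"rx":0,"ry":0,"rz":0,"gripper":-1},
  ],
)

```text
clock: 10.15
tcp_pos: [0.5483, -0.0788, 0.1712]
orientation: [-2.317, -2.122, 0.0]
contact_force: [0.5, 0.0, -3.7]
grip_width: 0.0134
gripper_force: 30.4
```

```bash
python3 tilt.py s6|tail -1; python3 - <<'E'
from h import *
im=cv2.imread('pics/s6.png')
cv2.imwrite('pics/s6c.png',im[90:270,80:320].repeat(3,0).repeat(3,1))
E
```

```text
now (((189.48751831054688, 185.86717224121094), (32.60962677001953, 58.46906280517578), 85.24665069580078), ((188.72218322753906, 185.21263122558594), (35.578819274902344, 61.046749114990234), 83.0882339477539), 12)
```

View pics/s6c.png

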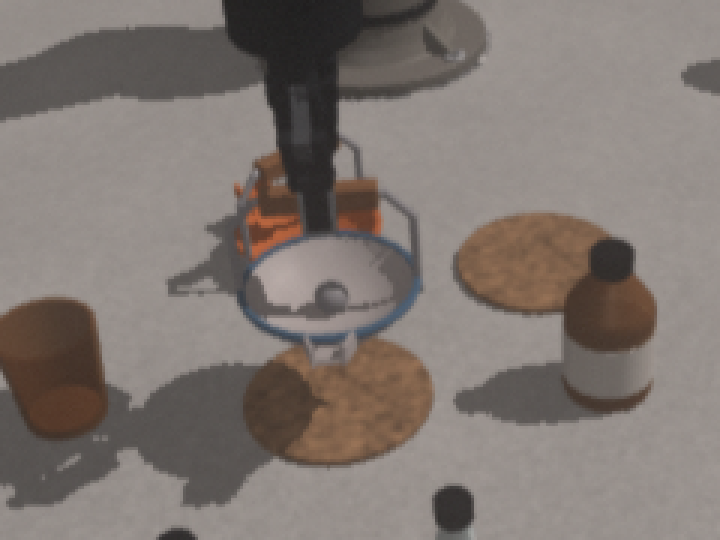

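Up 7 cm and level, with the ball centred at (331,295) in the crop, the lip still forward and the mat clear below. Now turning clockwise about 94° towards the jar.

step_arm(
  moves=[
    {"dx":0,"dy":0,"dz":0,"rx":0,"ry":0,"rz":1,"gripper":-1},
    {"dx":0,"dy":0,"dz":0,"rx":0,"ry":0,"rz":2,"gripper":-1},
    {"dx":0,"dy":0,"dz":0,"rx":0,"ry":0,"rz":3,"gripper":-1},
    {"dx":0,"dy":0,"dz":0,"rx":0,"ry":0,"rz":4,"gripper":-1},
    {"dx":0,"dy":0,"dz":0,"rx":0,"ry":0,"rz":4,"gripper":-1},
    {"dx":0,"dy":0,"dz":0,"rx":0,"ry":0,"rz":4,"gripper":-1},
    {"dx":0,"dy":0,"dz":0,"rx":0,"ry":0,"rz":4,"gripper":-1},
    {"dx":0,"dy":0,"dz":0,"rx":0,"ry":0,"rz":4,"gripper":-1},
    {"dx":0,"dy":0,"dz":0,"rx":0,"ry":0,"rz":4,"gripper":-1},
    {"dx":0,"dy":0,"dz":0,"rx":0,"ry":0,"rz":4,"gripper":-1},
    {"dx":0,"dy":0,"dz":0,"rx":0,"ry":0,"rz":4,"gripper":-1},
    {"dx":0,"dy":0,"dz":0,"rx":0,"ry":0,"rz":4,"gripper":-1},
    {"dx":0,"dy":0,"dz":0,"rx":0,"ry":0,"rz":3,"gripper":-1},
    {"dx":0,"dy":0,"dz":0,"rx":0,"ry":0,"rz":2,"gripper":-1},
    {"dx":0,"dy":0,"dz":0,"rx":0,"ry":0,"rz":1,"gripper":-1},
    {"dx":0,"dy":0,"dz":0,"rx":0,"ry":0,"rz":0,"gripper":-1},
  ],
)

```text
clock: 12.2
tcp_pos: [0.5484, -0.0787, 0.1713]
orientation: [2.979, 0.996, 0.0]
contact_force: [-0.1, 0.7, -2.6]
grip_width: 0.013
gripper_force: 30.4
```

step_arm(
  moves=[
    {"dx":0,"dy":0,"dz":0,"rx":0,"ry":0,"rz":1,"gripper":-1},
    {"dx":0,"dy":0,"dz":0,"rx":0,"ry":0,"rz":2,"gripper":-1},
    {"dx":0,"dy":0,"dz":0,"rx":0,"ry":0,"rz":3,"gripper":-1},
    {"dx":0,"dy":0,"dz":0,"rx":0,"ry":0,"rz":4,"gripper":-1},
    {"dx":0,"dy":0,"dz":0,"rx":0,"ry":0,"rz":4,"gripper":-1},
    {"dx":0,"dy":0,"dz":0,"rx":0,"ry":0,"rz":4,"gripper":-1},
    {"dx":0,"dy":0,"dz":0,"rx":0,"ry":0,"rz":4,"gripper":-1},
    {"dx":0,"dy":0,"dz":0,"rx":0,"ry":0,"rz":4,"gripper":-1},
    {"dx":0,"dy":0,"dz":0,"rx":0,"ry":0,"rz":4,"gripper":-1},
    {"dx":0,"dy":0,"dz":0,"rx":0,"ry":0,"rz":4,"gripper":-1},
    {"dx":0,"dy":0,"dz":0,"rx":0,"ry":0,"rz":4,"gripper":-1},
    {"dx":0,"dy":0,"dz":0,"rx":0,"ry":0,"rz":3,"gripper":-1},
    {"dx":0,"dy":0,"dz":0,"rx":0,"ry":0,"rz":3,"gripper":-1},
    {"dx":0,"dy":0,"dz":0,"rx":0,"ry":0,"rz":2,"gripper":-1},
    {"dx":0,"dy":0,"dz":0,"rx":0,"ry":0,"rz":1,"gripper":-1},
    {"dx":0,"dy":0,"dz":0,"rx":0,"ry":0,"rz":0,"gripper":-1},
    {"dx":0,"dy":0,"dz":0,"rx":0,"ry":0,"rz":0,"gripper":-1},
    {"dx":0,"dy":0,"dz":0,"rx":0,"ry":0,"rz":0,"gripper":-1},
    {"dx":0,"dy":0,"dz":0,"rx":0,"ry":0,"rz":0,"gripper":-1},
    {"dx":0,"dy":0,"dz":0,"rx":0,"ry":0,"rz":0,"gripper":-1},
  ],
)

```text
clock: 14.7
tcp_pos: [0.5484, -0.0788, 0.1713]
orientation: [-3.13, 0.274, -0.0]
contact_force: [0.2, 0.0, -2.4]
grip_width: 0.0132
gripper_force: 30.4
```

```bash
python3 tilt.py s7|tail -1;python3 w.py w7; python3 - <<'E'
from h import *
im=cv2.imread('pics/s7.png');t=r.grab_frame('top')
cv2.imwrite('pics/s7c.png',np.vstack([cv2.resize(im[90:270,40:310],(600,300)),cv2.resize(t[140:260,190:430],(600,300))]))
E
```

```text
now (((187.81031799316406, 184.18392944335938), (36.30634689331055, 61.24380111694336), 87.42691802978516), ((188.71470642089844, 185.15489196777344), (35.57606887817383, 61.05300521850586), 83.08976745605469), 11)
14.75 [ 0.54836912 -0.07876304  0.17130324] 
 [[ 0.9848 -0.1739  0.    ]
 [-0.1739 -0.9848 -0.    ]
 [ 0.      0.     -1.    ]] toolY deg -100.01713933231864 [ 0.172  0.382 -0.176  1.916  0.087  0.851 -1.795] 0.013623118984710457 30.418174266815186 [ 0.32759292 -0.07714571 -3.24099776]
```

View pics/s7c.png

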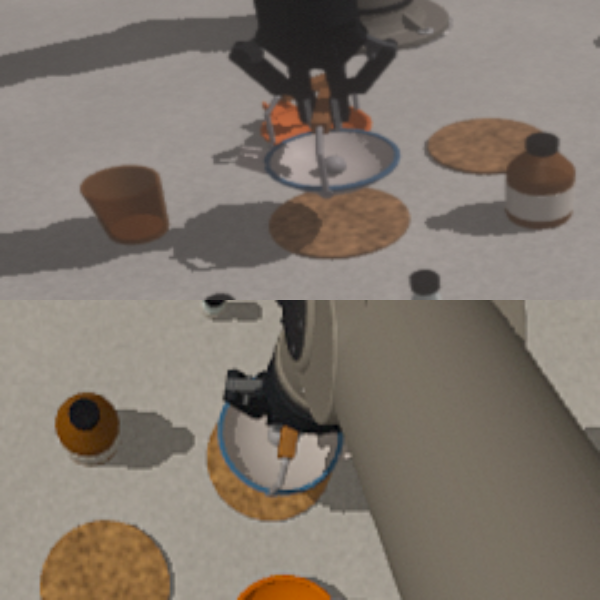

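The jar is to the left in the upper panel, the ball is near the dish centre (335,163) and the bar points at the camera. The lip is hard to see against the table, so I'll use one last contrast zoom plus a ball measurement.

```bash
python3 - <<'E'
from h import *
im=cv2.imread('pics/s7.png')
lip=np.array([.5484,-.0788])+.08*np.array([np.cos(np.radians(-100)),np.sin(np.radians(-100))])
print('lip proj',proj('scene',[*lip,.104]),'lip other',proj('scene',[*(2*np.array([.5484,-.0788])-lip),.104]),'ball exp',proj('scene',[.5484,-.0788,.093]))
c=im[155:220,140:240];c=cv2.normalize(c,None,0,255,cv2.NORM_MINMAX)
cv2.imwrite('pics/z.png',cv2.resize(c,(800,520),interpolation=cv2.INTER_CUBIC))
E
```

```text
lip proj [146.9468066  185.30439854] lip other [231.01620305 183.22225782] ball exp [189.59784725 188.86495582]
```

View pics/z.png

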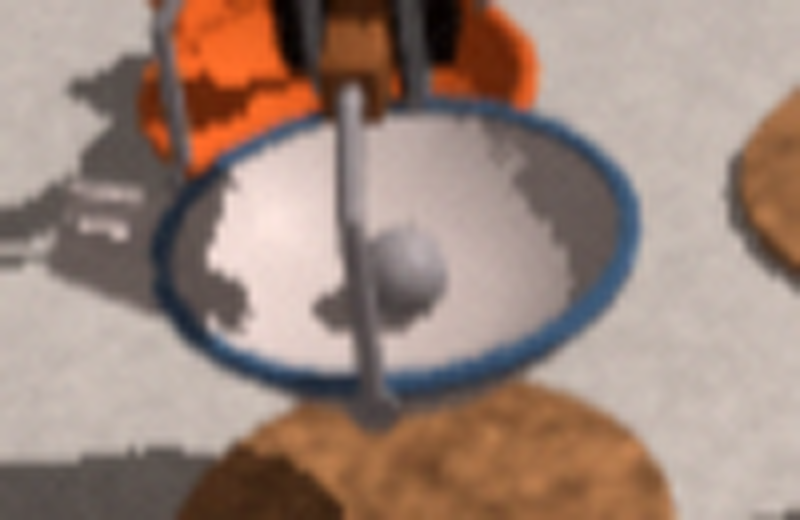

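```bash
python3 - <<'E'
from h import *
def an(f,z,c0):
    im=cv2.resize(cv2.imread(f),None,fx=4,fy=4,interpolation=cv2.INTER_CUBIC);h=cv2.cvtColor(im,cv2.COLOR_BGR2HSV)
    b=((h[...,0]>98)&(h[...,0]<122)&(h[...,1]>85)).astype(np.uint8)
    t=np.linspace(0,6.28,100);q=np.array([proj('scene',[c0[0]+.057*np.cos(a),c0[1]+.057*np.sin(a),z]) for a in t],np.float32)
    band=np.zeros_like(b);cv2.polylines(band,[(q*4).astype(int)],True,1,26)
    p=np.argwhere(b&band)[:,::-1].astype(np.float32)/4
    e=cv2.fitEllipse(p);e0=cv2.fitEllipse(q);R=lambda e:[np.round(x,2) for x in e]
    print(f,len(p),R(e),'level:',R(e0))
for f,z in(('pics/scene0.png',.034),('pics/s6.png',.104),('pics/s7.png',.104)):an(f,z,(.548,-.079))
E
```

```text
Traceback (most recent call last):
cv2.error: OpenCV(4.12.0) /io/opencv/modules/imgproc/src/shapedescr.cpp:361: error: (-201:Incorrect size of input array) There should be at least 5 points to fit the ellipse in function 'fitEllipseNoDirect'
```

```bash
python3 - <<'E'
from h import *
def an(f,z,c0):
    im=cv2.resize(cv2.imread(f),None,fx=4,fy=4,interpolation=cv2.INTER_CUBIC).astype(int)
    b=(im[...,0]-im[...,2]>20).astype(np.uint8)
    t=np.linspace(0,6.28,100);q=np.array([proj('scene',[c0[0]+.057*np.cos(a),c0[1]+.057*np.sin(a),z]) for a in t],np.float32)
    band=np.zeros_like(b);cv2.polylines(band,[(q*4).astype(np.int32)],True,1,30)
    p=np.argwhere((b>0)&(band>0))[:,::-1].astype(np.float32)/4
    R=lambda e:[np.round(x,2) for x in e]
    print(f,len(p),R(cv2.fitEllipse(p)) if len(p)>5 else '','level:',R(cv2.fitEllipse(q)))
for f,z in(('pics/scene0.png',.034),('pics/s6.png',.104),('pics/s7.png',.104)):an(f,z,(.548,-.079))
E
```

```text
pics/scene0.png 1966 [array([193.25, 212.94]), array([35.69, 55.91]), np.float64(82.77)] level: [array([192.35, 213.18]), array([36.43, 57.51]), np.float64(82.27)]
pics/s6.png 2076 [array([189.81, 185.13]), array([34.66, 58.58]), np.float64(83.39)] level: [array([188.72, 185.14]), array([35.26, 60.52]), np.float64(83.09)]
pics/s7.png 1967 [array([189.57, 185.39]), array([34.57, 58.59]), np.float64(82.88)] level: [array([188.72, 185.14]), array([35.26, 60.52]), np.float64(83.09)]
```

The rim fit agrees with a level circle to within about 0.5°. The lip tip at (147,186) matches its prediction (146.9,185.3), and the ball is within about 2 mm of centre. Handing in.

```bash
python3 -c "
from bench import r
print(r.hand_in())"
```

```text
the job is handed in; nothing more can be done
None
```

I handed in the job with the white dish held level and still about 7 cm above its mat, lip towards the open jar, ball in the middle (within about 2 mm) and grip near 30 N; the hand-in call returned no verdict.

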